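# Clear the mould bench: sort guide parts, electrode and screw cartons

### The arm

A 6-joint arm with a two-finger parallel gripper is mounted at the origin on the work surface. World frame = base frame: x ahead of the robot, y to its left, z up, the work surface at z = 0. Lengths are in m, angles in rad, forces in N, time in s.
With the tool pointing down it reaches from about 0.375 to 0.975 m from the base axis. Payload 3.8 kg.
Tool frame: the origin (TCP) lies midway between the tips of the shut fingers; the grasp point (between the pads) lies 19 mm behind it; z points along the fingers, y is the line along which they close (so a half turn about z gives the same grasp; the last joint's range is limited). The gripper opens to 85 mm and grips with 20 to 120 N. Pads are 22 mm wide; open, the fingers measure 114 mm over their backs; the gripper's body (76 mm by 85 mm) begins 54 mm behind the grasp point. The pads swing forward as they close: fully open they stand 13 mm farther back than shut.
Start: joints at [-1.151, 0.264, 1.604, -0, 1.274, -0.037], TCP at [0.298, -0.606, 0.231] pointing down, gripper open.
Joint ranges: [-2.63, 2.63], [-0.94, 2.18], [0.31, 2.57], [-1.31, 4.45], [0, 2.66], [-2.55, 2.55]. Speed limits (rad/s): [2.57, 2.57, 3.14, 3.14, 3.14, 3.14].

### API

Orientations are given as a rotation vector (axis times angle).
In Python, from workcell import status, read_camera, workorder, masks_of gives the robot as it stands.
- The arm moves only by the tool drive_tool, never from a script. Its argument "rows" is a list of rows, each a list of 7 numbers: the turn, a rotation vector about the tool's x, y, z in degrees, then the shift along the tool's x, y, z in m, then the opening, from 0 (shut) to 1 (fully open). In form: [[ax, ay, az, tx, ty, tz, claw], ...]. A call has 1 to 8 rows; each row shifts and turns the commanded pose from where the row before left it, along the tool's axes as they then stand; what a row does not reach is not made up. A row lasts 1/12 s, in which the tool goes at most 41.7 mm and 7.16 degrees, less where a joint would pass 70% of its speed; a pose out of reach is approached as far as the arm can. A call is refused whole if a number of a shift passes 0.0417 or a number of a turn 7.16, either way. A call with a gripper value outside its range is refused whole. The fingers move at their own pace and stop on an object; "force" is the grip in N (left out, the last holds). Time passes only in rows, so rows that do not move let the fingers close. It gives the time, the measured TCP pose, the force, the opening and the grip force at its end, in the units of the state.
- status.read_state(): the state, without advancing time (a new reading comes with each control period).
- read_camera(name): name is "side" or "top" or "wrist"; returns a dict with "color" (400x640x3 uint8, red, green, blue), "intrinsics" (3x3 intrinsics, pixels), "world_from_camera" (4x4, takes a point from camera to world coordinates); the wrist camera has in their place "mount" (4x4, takes a point from camera to tool coordinates, whose origin is the TCP and whose axes are the flange's). Camera axes: x right, y up, looking along -z (the intrinsics and any distortion apply to the point x, -y, -z); pixel columns grow to the right and rows downward; lengths in m; the calibration is good to about 2 mm. A picture is of the moment at which its call begins: read the wrist's pose just before it. There is no depth.
- workorder.finish_job(): hands the job in; it is judged then, once.
Trained networks look in a picture, given as the dict that the camera call returned (one of the last four; its "shot" number tells which), for a name from the list of things; names that differ only in an ending like _2 or _b are one class to them, and where a whole thing is asked for, a point or a joint stands for the part that bears it (a point fixed in the world has none). Each returns a list of dicts, best first, with "score" (0 to 1); they miss things now and then, are a little off and sometimes report something else, mostly with a low value. They report only what shows in the picture. A call takes as long as a camera call.
- masks_of(picture, name): "mask" (400x640 bool, what is visible of it) and "bbox" ([left, top, right, bottom] in pixels, round what is visible of it).
The state is a dict: "time": time; "q": joint angles; "joint_vel": joint speeds; "joint_torque": joint torques, N m; "tool_pos": TCP position; "tcp_rot": TCP orientation; "wrist_force": force on the tool from outside, world axes, zero at the start; "torque": the same for the moment, N m; "width": opening from 0.0 (shut) to 1.0 (fully open); "grip_force": force on a finger pad.
Only numpy, scipy, OpenCV 4.12 (cv2) and the standard library are available. Lean on these libraries where they do the work, as an engineer would, in place of code of your own. Each camera call takes 0.05 s, during which the arm holds its last target. There are 200 camera calls.

### The job

Clear the toolmaker's bench after the mould repair: stand the copper electrode on its steel base in the blue rubber-lined tray, and stand the guide pillar on its head and the guide bush on its flange in the yellow bin. Load both screw cartons upright and lengthwise on the roller lane so that the opened one rests against the stop at the low end, to be used up first, and the sealed one has closed up right behind it. Leave the mould plate and the caliper where they lie.

Things in the scene. Friction and masses are not known exactly. Their poses are not given: they have to be found in the camera images.
- carton_open: opened cardboard carton of cap screws, part used: 64 long (its x) x 50 wide (its y) x 52 high, top torn off so that round steel screw heads show inside; one thin cardboard flap stands up over its +x end to 76 mm height. Stands upright on the bench; about 0.35 kg. Origin: centre of its underside, z up. Grip it across the 50 mm width, from above
- carton_sealed: sealed full cardboard carton of cap screws: 64 long (its x) x 50 wide (its y) x 52 high, closed flat top with an orange tape strip along its length. Stands upright on the bench; about 0.35 kg. Origin: centre of its underside, z up. Grip it across the 50 mm width, from above
- electrode: spark-erosion electrode: square steel base 40 x 40 x 14 high, on it a copper block 26 x 26 from 14 to 40 mm height and a copper rib 20 (x) x 8 (y) up to 52 mm. Stands on its base, about 0.25 kg. Origin: centre of its underside, z up, x and y square to its sides. Grip it by the copper block
- pillar: mould guide pillar of bright steel, standing on its head: head 36 diameter x 8 high at the bottom, solid shaft 24 diameter above it to 70 mm height with three dark oil grooves. About 0.28 kg. Origin: centre of its underside, z up along its axis. Grip it by the shaft
- bush: mould guide bush of brass-coloured bronze, standing on its flange: flange 42 diameter x 8 high at the bottom, sleeve 32 diameter above it to 40 mm height, 22 mm bore through. About 0.16 kg. Origin: centre of its underside, z up along its axis. Grip it by the sleeve
- lane: fixed sloped roller lane, aluminium rails, red stop at its low end (-x). Origin on the bench under its centre, z up. Roller plane starts at the stop face x=-105, z=16 and rises 14 degrees towards +x, 220 long; 60 between rails (72 over all), rails 12 and stop 24 above the rollers, top 81. Open above. A carton let go lengthwise on the rollers runs down to the stop or the carton in front (all mm)
- tray: blue rectangular tray with black rubber mat inside, fixed to the bench: 160 (its x) x 120 (its y) x 36 high, with a rim 168 x 128; inside 152 x 112, walls 4 mm; top of the mat 6 mm above the bench. Origin: centre of its underside, z up
- bin: yellow small-parts bin fixed to the bench: 160 (its x) x 120 (its y), inside 152 x 112, walls 4 mm, floor 4 mm above the bench; front wall (-x, towards the robot, with a blank white card) 32 mm high, back wall and rear part of the side walls 54 to 55 mm high. Origin: centre of its underside, z up
- mould_plate: bystander: steel mould cavity plate 90 (x) x 150 (y) x 36 high lying on the bench beyond the work, 4 kg. Origin: centre of its underside
- caliper: bystander: digital caliper lying on the bench at the left edge of the work, 220 mm long along its y, about 67 wide, 11 high. Origin: under the middle of its beam

How it is judged:
At the end, for the whole second after the job is handed in: Opened carton within 8 mm of the lane's stop, sealed one closed up behind it within 10 mm, both upright and lengthwise on the rollers; electrode on the floor of the blue tray, pillar and bush on the floor of the yellow bin, upright within 0.15 rad; all released and at rest (x of carton_open in the frame of lane between -0.082 and -0.064 m and y of carton_open in the frame of lane between -0.012 and 0.012 m and z of carton_open in the frame of lane between 0.016 and 0.032 m and angle between each of carton_open, carton_sealed's own z axis and vertical below 0.36 rad and angle between the x axis of each of carton_open, carton_sealed and the x axis of lane, either way round below 0.38 rad and x of carton_sealed in the frame of lane between -0.021 and 0.003 m and y of carton_sealed in the frame of lane between -0.012 and 0.012 m and z of carton_sealed in the frame of lane between 0.031 and 0.051 m and x of electrode in the frame of tray between -0.065 and 0.065 m and y of electrode in the frame of tray between -0.045 and 0.045 m and z of electrode in the frame of tray between 0 and 0.012 m and angle between each of electrode, pillar, bush's own z axis and vertical below 0.15 rad and x of pillar in the frame of bin between -0.065 and 0.065 m and y of pillar in the frame of bin between -0.045 and 0.045 m and z of pillar in the frame of bin between -0.002 and 0.01 m and x of bush in the frame of bin between -0.065 and 0.065 m and y of bush in the frame of bin between -0.045 and 0.045 m and z of bush in the frame of bin between -0.002 and 0.01 m and linear speed of each of carton_open, carton_sealed, electrode, pillar, bush below 0.02 m/s); the robot touches nothing.
It fails at once if the mould plate is shifted by more than 15 mm (distance of mould_plate from where it was at the start of the episode above 0.015 m).
It fails at once if the caliper is shifted by more than 15 mm (distance of caliper from where it was at the start of the episode above 0.015 m).
It also fails if it takes over 128 s, if anything falls off the work surface, if the arm or the gripper's body presses on something with over 40 N, if the wrist force passes 120 N, or if a joint passes its speed limit or range.

## Working session

There is one attempt and no reset: what is moved stays moved. The work goes in short steps, Python scripts to look and compute and a tool call to move; the robot and the scene stay as the last step left them, time stands still between calls to the robot, and variables do not carry over. Pictures are saved under pics/ and viewed, at most 14 in all, crops included, and the job is handed in when it is done.

Besides the shell and the picture viewer there is one more tool, called after "Emit:" by a JSON object that holds its "api" and its "payload", one argument or row to a line. drive_tool: Moves the arm, as the interface text tells. Its arguments: {"type":"object","properties":{"rows":{"type":"array"},"force":{"type":"number"}},"required":["rows"]}

```bash
ls; mkdir -p pics; cat > h.py <<'E'
import numpy as np, cv2
from scipy.spatial.transform import Rotation as R
from workcell import status, read_camera, workorder, masks_of
def cam(name):
    s=status.read_state(); p=read_camera(name)
    if 'mount' in p:
        T=np.eye(4); T[:3,:3]=R.from_rotvec(s['tcp_rot']).as_matrix(); T[:3,3]=s['tool_pos']
        p['W']=T@np.array(p['mount'])
    else: p['W']=np.array(p['world_from_camera'])
    return p
def save(p,n): cv2.imwrite('pics/'+n+'.png',cv2.cvtColor(p['color'],cv2.COLOR_RGB2BGR))
def ray(p,uv,z):
    K=np.array(p['intrinsics']); d=np.linalg.inv(K)@np.array([uv[0],uv[1],1.]); d=p['W'][:3,:3]@(d*[1,-1,-1]); o=p['W'][:3,3]
    return o+d*(z-o[2])/d[2]
def proj(p,X):
    c=(np.array(X)-p['W'][:3,3])@p['W'][:3,:3]; c=c*[1,-1,-1]; u=c@np.array(p['intrinsics']).T; return u[...,:2]/u[...,2:]
NAMES="carton_open carton_sealed electrode pillar bush lane tray bin mould_plate caliper".split()
E
cat > a.py <<'E'
from h import *
s=status.read_state(); print(s['time'],s['tool_pos'],s['tcp_rot'],s['width'])
print(R.from_rotvec(s['tcp_rot']).as_matrix().round(3))
for c in ('top','side','wrist'):
    p=cam(c); save(p,c+'0'); print(c,p['W'].round(3).tolist(),np.array(p['intrinsics']).tolist(),[k for k in p])
    for n in NAMES:
        for m in masks_of(p,n)[:2]:
            M=m['mask'].astype(np.uint8); v,u=np.nonzero(M)
            if len(u)<20: continue
            r=cv2.minAreaRect(np.c_[u,v].astype(np.float32))
            print(n,round(m['score'],2),m['bbox'],np.round([u.mean(),v.mean()],1),len(u),np.round(r[0],1),np.round(r[1],1),round(r[2],1), ray(p,r[0],0).round(3))
E
python3 a.py
```

```text
pics
0.0 [ 0.29743872 -0.6051209   0.22993493] [-3.05782631e+00 -7.10816619e-01  7.03411902e-04] 0.9977772770544187
[[ 0.897  0.441 -0.001]
 [ 0.441 -0.897  0.002]
 [ 0.    -0.002 -1.   ]]
top [[-0.016, 0.999, -0.033, 0.57], [-1.0, -0.016, -0.001, 0.071], [-0.002, 0.033, 0.999, 1.032], [0.0, 0.0, 0.0, 1.0]] [[389.2086613730934, 0.0, 317.91696175586657], [0.0, 389.2086613730934, 204.19213936463132], [0.0, 0.0, 1.0]] ['color', 'intrinsics', 'world_from_camera', 'shot', 'W']
carton_open 0.96 [405.9, 230.2, 434.3, 262.0] [420.  247.9] 677 [419.8 248.1] [27.7 25.6] 86.8 [ 0.483 -0.195  0.   ]
carton_sealed 0.71 [269.6, 251.1, 291.0, 275.5] [280.4 265.1] 615 [280.4 265.4] [22.8 27.8] 5.2 [0.444 0.174 0.   ]
electrode 0.63 [406.2, 184.9, 427.6, 202.1] [416.2 192.7] 247 [416.1 192.9] [16.  15.8] 53.1 [ 0.629 -0.189  0.   ]
bush 0.66 [332.0, 117.2, 393.3, 158.2] [363.  135.4] 2105 [362.9 135.6] [58.3 36.7] 5.9 [ 0.785 -0.051  0.   ]
bush 0.42 [266.3, 170.9, 282.6, 183.6] [275.7 177.5] 132 [276.  177.5] [14. 13.] 0.0 [0.676 0.183 0.   ]
lane 0.89 [457.5, 170.9, 498.9, 260.3] [477.4 212.9] 3295
[... 1704 characters left out ...]
2, 227.5] [350.  202.9] 2549 [348.8 202.5] [69.1 41.3] 14.5 [ 0.564 -0.016  0.   ]
bin 0.79 [255.7, 252.1, 349.0, 332.2] [303.6 291.5] 4774 [303.5 289.9] [85.2 64.2] 22.2 [0.585 0.308 0.   ]
mould_plate 0.89 [249.4, 153.6, 301.0, 199.1] [277.  174.6] 1469 [276.8 174.3] [33.9 53.5] 37.7 [ 0.797 -0.073 -0.   ]
caliper 0.92 [267.1, 339.7, 380.6, 386.6] [317.2 363.3] 1477 [324.1 371.8] [114.7  34. ] 19.4 [0.482 0.486 0.   ]
wrist [[0.441, 0.854, 0.274, 0.368], [-0.897, 0.421, 0.134, -0.57], [-0.001, -0.305, 0.952, 0.374], [0.0, 0.0, 0.0, 1.0]] [[288.2424872087367, 0.0, 319.8481934138037], [0.0, 288.2424872087367, 197.19578735293126], [0.0, 0.0, 1.0]] ['color', 'intrinsics', 'mount', 'shot', 'W']
```

```bash
python3 - <<'E'
import cv2
a=cv2.imread('pics/top0.png')[100:310,130:530]; cv2.imwrite('pics/t0c.png',cv2.resize(a,None,fx=2,fy=2,interpolation=cv2.INTER_CUBIC))
a=cv2.imread('pics/side0.png')[90:400,230:440]; cv2.imwrite('pics/s0c.png',cv2.resize(a,(400,590),interpolation=cv2.INTER_CUBIC))
E
```

```text
(no output)
```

View pics/t0c.png

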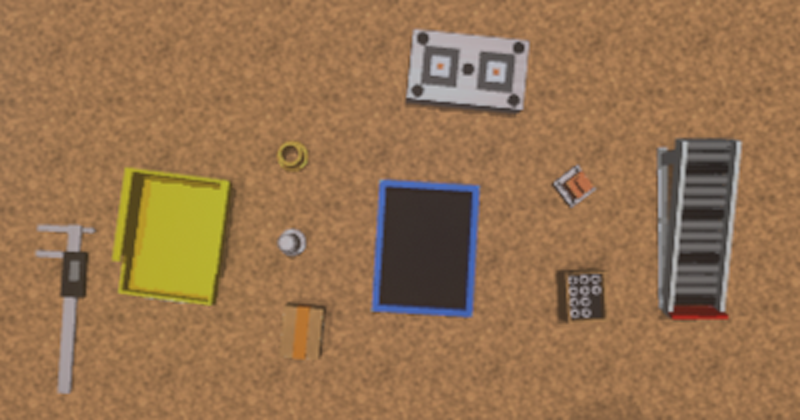

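View pics/s0c.png

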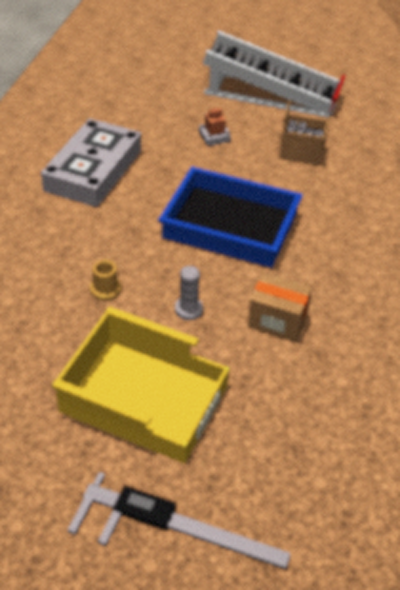

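The top view (crop at 2x) shows bin at (175,235), tray (425,248), lane (700,230) with its red stop at the bottom (towards the robot), open carton (582,295), electrode (575,186), bush (292,155), pillar (291,242), sealed carton (303,330). The side view agrees. Next I fit poses by silhouette.

```bash
cat > fit.py <<'E'
from h import *
from scipy.optimize import minimize
def box(x0,x1,y0,y1,z0,z1): return np.array([[x,y,z] for x in(x0,x1) for y in(y0,y1) for z in(z0,z1)])/1000.
def cyl(r,z0,z1):
    a=np.linspace(0,2*np.pi,32,endpoint=False); return np.array([[r*np.cos(t),r*np.sin(t),z] for t in a for z in(z0,z1)])/1000.
t=np.tan(np.radians(14)); zr=lambda x:16+(x+105)*t
def rail(y0,y1):
    xe=-105+220*np.cos(np.radians(14)); return np.array([[x,y,z] for x,zz in((-117,[0,36]),(xe,[0,81])) for y in(y0,y1) for z in zz])/1000.
M=dict(carton_open=[box(-32,32,-25,25,0,52),box(30,32,-25,25,50,76)],carton_sealed=[box(-32,32,-25,25,0,52)],
 electrode=[box(-20,20,-20,20,0,14),box(-13,13,-13,13,14,40),box(-10,10,-4,4,40,52)],
 pillar=[cyl(18,0,8),cyl(12,8,70)],bush=[cyl(21,0,8),cyl(16,8,40)],
 tray=[box(-80,80,-60,60,0,36),box(-84,84,-64,64,33,36)],
 bin=[box(-80,80,-60,60,0,32),box(78,80,-60,60,0,55),box(0,80,-60,-56,0,54),box(0,80,56,60,0,54)],
 lane=[box(-105,-100,-36,36,0,40),rail(-36,36)])
def place(P,x): 
    c,s=np.cos(x[2]),np.sin(x[2]); return P@np.array([[c,s,0],[-s,c,0],[0,0,1]])+[x[0],x[1],0]
S=4
def render(p,name,x):
    im=np.zeros((400*S,640*S),np.uint8)
    for P in M[name]:
        h=cv2.convexHull((proj(p,place(P,x))*S+S/2).astype(np.float32)); cv2.fillConvexPoly(im,np.round(h*16).astype(np.int32),1,shift=4)
    return im
def fit(name,views,x0,yaws):
    big=[cv2.resize(m.astype(np.uint8),None,fx=S,fy=S,interpolation=cv2.INTER_NEAREST) for _,m in views]
    def cost(v,sc=np.array([.01,.01,.1])):
        c=0
        for (p,_),b in zip(views,big):
            r=render(p,name,v*sc); c+=1-(r&b).sum()/max(1,(r|b).sum())
        return c/len(views)
    best=None
    for y in yaws:
        v0=np.array([x0[0],x0[1],y])/[.01,.01,.1]
        r=minimize(cost,v0,method='Nelder-Mead',options=dict(initial_simplex=v0+np.vstack([np.zeros(3),np.eye(3)]),xatol=.02,fatol=1e-4,maxfev=150))
        if best is None or r.fun<best[0]: best=(r.fun,r.x*[.01,.01,.1])
    return best
E
cat > b.py <<'E'
from fit import *
ps={c:cam(c) for c in('top','side')}
G=dict(carton_open=(.48,-.19),carton_sealed=(.444,.174),electrode=(.63,-.19),pillar=(.57,.165),bush=(.676,.18),tray=(.549,.0),bin=(.57,.34),lane=(.57,-.35))
for n,g in G.items():
    V=[]
    for c,p in ps.items():
        for m in masks_of(p,n):
            v,u=np.nonzero(m['mask'])
            if len(u)>20 and np.linalg.norm(ray(p,(u.mean(),v.mean()),.02)[:2]-g)<.07: V.append((c,p,m['mask'])); break
    yaws=[0] if n in('pillar','bush') else np.radians([-25,25,60] if n=='electrode' else [-15,5]+([175] if n=='carton_open' else []))
    for sel in [V]+([[v] for v in V] if len(V)>1 else []):
        f=fit(n,[v[1:] for v in sel],g,yaws); print(n,[v[0] for v in sel],round(f[0],3),f[1][:2].round(4),np.degrees(f[1][2]).round(1))
E
python3 b.py
```

```text
carton_open ['top', 'side'] 0.113 [ 0.4883 -0.189 ] 1.8
carton_open ['top'] 0.044 [ 0.4874 -0.1884] 0.7
carton_open ['side'] 0.09 [ 0.4931 -0.1956] 8.7
carton_sealed ['top', 'side'] 0.123 [0.4497 0.1702] -4.9
carton_sealed ['top'] 0.046 [0.4478 0.1711] -5.7
carton_sealed ['side'] 0.058 [0.4522 0.1633] -3.9
electrode ['top', 'side'] 0.176 [ 0.6315 -0.1872] 34.8
electrode ['top'] 0.13 [ 0.6306 -0.1859] 36.0
electrode ['side'] 0.08 [ 0.6344 -0.1947] 31.7
pillar ['top', 'side'] 0.196 [0.5634 0.1851] -7.3
pillar ['top'] 0.203 [0.5604 0.1855] -3.9
pillar ['side'] 0.057 [0.5653 0.181 ] -6.4
bush ['top', 'side'] 0.243 [0.6765 0.1831] 6.4
bush ['top'] 0.246 [0.6752 0.184 ] 5.5
bush ['side'] 0.074 [0.6796 0.1773] 5.1
tray ['top', 'side'] 0.064 [0.553  0.0106] -4.8
tray ['top'] 0.02 [0.5511 0.0115] -4.6
tray ['side'] 0.039 [0.5563 0.0057] -4.4
bin ['top', 'side'] 0.096 [0.5715 0.335 ] -8.4
bin ['top'] 0.056 [0.5705 0.3369] -7.7
bin ['side'] 0.057 [0.5742 0.3287] -9.0
lane ['top', 'side'] 0.148 [ 0.5726 -0.3356] -1.4
lane ['top'] 0.046 [ 0.5725 -0.3355] -1.3
lane ['side'] 0.235 [ 0.5786 -0.3424] -0.7
```

```bash
cat > plan.py <<'E'
# usage: plan.py x y z yaw tilt claw  -> rows from current pose; tilt: deg about tool y after yaw
from h import *
import sys
def plan(cur,x,y,z,yaw,tilt=0):
    p,Rc=cur
    Rt=R.from_euler('z',yaw,degrees=True)*R.from_rotvec([np.pi,0,0])*R.from_euler('y',tilt,degrees=True)
    rv=np.degrees((Rc.inv()*Rt).as_rotvec()); n=int(np.ceil(np.linalg.norm(rv)/7.1-1e-6)) if np.linalg.norm(rv)>.3 else 0
    if n: print('  rot x%d'%n,(rv/n).round(2).tolist())
    else: Rt=Rc
    d=Rt.inv().apply(np.array([x,y,z])-p); m=int(np.ceil(np.linalg.norm(d)/.0410))
    if m: print('  shift x%d'%m,(d/m).round(4).tolist(),'total',d.round(4).tolist())
    return np.array([x,y,z]),Rt
def cur():
    s=status.read_state(); return np.array(s['tool_pos']),R.from_rotvec(s['tcp_rot'])
if __name__=='__main__':
    c=cur(); print('at',c[0].round(4),'yaw',np.degrees(np.arctan2(*c[1].as_matrix()[[1,0],0])).round(2))
    for a in sys.argv[1:]: c=plan(c,*map(float,a.split(',')))
E
python3 plan.py .5,-.24,.23,0
```

```text
at [ 0.2977 -0.6058  0.2313] yaw 26.18
  rot x4 [-0.0, -0.0, 6.54]
  shift x11 [0.0184, -0.0333, 0.0001] total [0.2023, -0.3658, 0.0013]
```

Emit:
{"api": "drive_tool", "payload": {
  "rows": [
    [0,0,6.54,0,0,0,1],
    [0,0,6.54,0,0,0,1],
    [0,0,6.54,0,0,0,1],
    [0,0,6.54,0,0,0,1],
    [0,0,0,0.0184,-0.0333,0,1],
    [0,0,0,0.0184,-0.0333,0,1],
    [0,0,0,0.0184,-0.0333,0,1],
    [0,0,0,0.0184,-0.0333,0,1]
  ]
}}

```text
time: 3.22
tool_pos: [0.3716, -0.4713, 0.2312]
tcp_rot: [-3.142, 0.001, -0.0]
wrist_force: [1.0, 0.5, 0.4]
width: 1.0
grip_force: 0.0
```

Emit:
{"api": "drive_tool", "payload": {
  "rows": [
    [0,0,0,0.0184,-0.0333,0,1],
    [0,0,0,0.0184,-0.0333,0,1],
    [0,0,0,0.0184,-0.0333,0,1],
    [0,0,0,0.0184,-0.0333,0,1],
    [0,0,0,0.0184,-0.0333,0,1],
    [0,0,0,0.0184,-0.0333,0,1],
    [0,0,0,0.0184,-0.0333,0,1],
    [0,0,0,0,0,0,1]
  ]
}}

```text
time: 3.88
tool_pos: [0.5027, -0.2339, 0.2316]
tcp_rot: [-3.139, -0.008, -0.003]
wrist_force: [-0.0, -0.9, 0.2]
width: 0.998
grip_force: 0.0
```

```bash
cat > w.py <<'E'
# w.py picname name...: wrist fit
from fit import *
import sys
G=dict(carton_open=(.488,-.189),carton_sealed=(.449,.17),electrode=(.631,-.187),pillar=(.564,.184),bush=(.677,.182),tray=(.551,.01),bin=(.571,.336),lane=(.5725,-.337))
s=status.read_state(); print(s['time'],s['tool_pos'].round(4) if hasattr(s['tool_pos'],'round') else s['tool_pos'])
p=cam('wrist'); save(p,sys.argv[1])
for n in sys.argv[2:]:
    g=G[n]; ok=0
    yaws=[0] if n in('pillar','bush') else np.radians([35] if n=='electrode' else [-5,5])
    for m in masks_of(p,n):
        v,u=np.nonzero(m['mask'])
        if len(u)>20 and np.linalg.norm(ray(p,(u.mean(),v.mean()),.02)[:2]-g)<.07:
            f=fit(n,[(p,m['mask'])],g,yaws); print(n,round(m['score'],2),m['bbox'],round(f[0],3),f[1][:2].round(4),np.degrees(f[1][2]).round(1)); ok=1; break
    if not ok: print(n,'not seen')
E
python3 w.py w1 carton_open electrode lane tray; python3 -c "import json;from workcell import status;print(status.read_state()['tcp_rot'])"
```

```text
3.8833 [ 0.5027 -0.2339  0.2316]
carton_open 0.65 [256.6, 152.3, 309.4, 213.2] 0.026 [ 0.4888 -0.188 ] 2.1
electrode 0.79 [257.8, 36.0, 304.9, 87.9] 0.038 [ 0.6305 -0.1862] 36.4
lane not seen
tray 0.86 [36.3, 41.7, 181.3, 202.0] 0.01 [0.5525 0.0122] -4.3
[ 3.14115791e+00 -1.19870502e-03 -3.18303153e-04]
```

View pics/w1.png

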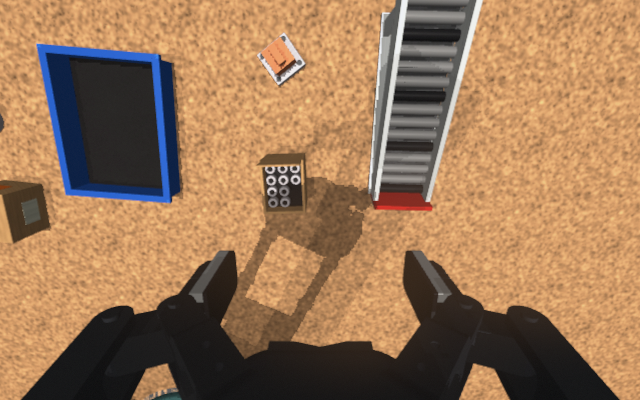

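The wrist view shows the open carton at (282,185) with its flap at the far (+x) end, the electrode at (281,58), the tray upper left and the lane at right with its red stop at (403,203).

```bash
python3 - <<'E'
from fit import *
for c in('wrist','top'):
    p=cam(c); a=p['color'].astype(int); m=(a[...,0]>120)&(a[...,1]<50)&(a[...,2]<60)
    n,l,st,_=cv2.connectedComponentsWithStats(m.astype(np.uint8)); i=1+np.argmax(st[1:,4]); print(c,st[i])
    v,u=np.nonzero(l==i)
    for uv in [(u.min(),v[u==u.min()].mean()),(u.max()+1,v[u==u.max()].mean()),(u.mean(),v.min()),(u.mean(),v.max()+1)]:
        print(ray(p,uv,.040).round(4))
    # rails: far end top corners z=.081 predicted
    x=(.5725,-.3355,np.radians(-1.3))
    P=place(np.array([[-105,-36,40],[-105,36,40],[108,-36,81],[108,36,81],[-105,30,28],[108,30,81],[108,-30,81.]])/1000,x); print(proj(p,P).round(1).tolist())
E
python3 plan.py .49,-.188,.13,2 .49,-.188,.022,2
python3 - <<'E'
import cv2
a=cv2.imread('pics/w1.png')[0:220,350:500]; cv2.imwrite('pics/w1c.png',cv2.resize(a,None,fx=2.7,fy=2.7,interpolation=cv2.INTER_CUBIC))
E
```

```text
wrist [370 190  57  16 623]
[ 0.4626 -0.3006  0.04  ]
[ 0.4626 -0.3704  0.04  ]
[ 0.4792 -0.3321  0.04  ]
[ 0.4587 -0.3338  0.04  ]
[[426.3, 199.8], [367.4, 198.5], [476.5, -20.3], [392.9, -22.5], [370.7, 195.7], [399.9, -22.4], [469.6, -20.5]]
at [ 0.4994 -0.2407  0.2312] yaw -0.1
  rot x1 [0.01, 0.01, -2.1]
  shift x3 [-0.0025, -0.0177, 0.0337] total [-0.0076, -0.053, 0.1012]
  shift x3 [0.0, -0.0, 0.036] total [0.0, -0.0, 0.108]Traceback (most recent call last):
  File "<stdin>", line 4, in <module>
    return _wrapfunc(a, 'argmax', axis=axis, out=out, **kwds)
    return bound(*args, **kwds)
ValueError: attempt to get argmax of an empty sequence
```

View pics/w1c.png

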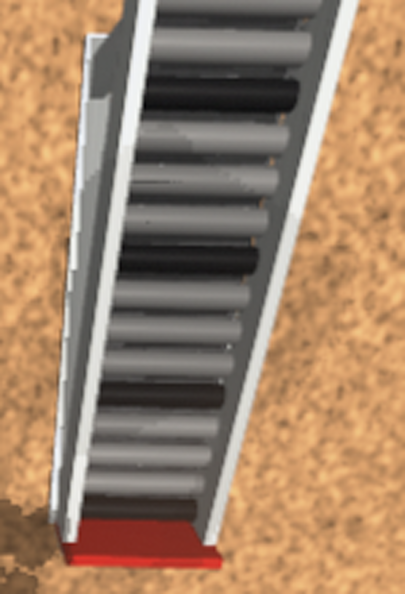

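The lane crop confirms the fit: red stop at the near end, rails parallel and nearly along world x. Grasp the open carton.

Emit:
{"api": "drive_tool", "payload": {
  "rows": [
    [0,0,-2.1,0,0,0,1],
    [0,0,0,-0.0025,-0.0177,0.0337,1],
    [0,0,0,-0.0025,-0.0177,0.0337,1],
    [0,0,0,-0.0025,-0.0177,0.0337,1],
    [0,0,0,0,0,0,1],
    [0,0,0,0,0,0.036,1],
    [0,0,0,0,0,0.036,1],
    [0,0,0,0,0,0.018,1]
  ]
}}

```text
time: 4.9
tool_pos: [0.4894, -0.1876, 0.0382]
tcp_rot: [-3.141, -0.056, 0.003]
wrist_force: [-0.4, 0.8, -0.3]
width: 1.002
grip_force: 0.0
```

Emit:
{"api": "drive_tool", "payload": {
  "rows": [
    [0,0,0,0,0,0.018,1],
    [0,0,0,0,0,0,1],
    [0,0,0,0,0,0,0.3],
    [0,0,0,0,0,0,0.3],
    [0,0,0,0,0,0,0.3],
    [0,0,0,0,0,0,0.3],
    [0,0,0,0,0,0,0.3],
    [0,0,0,0,0,0,0.3]
  ],
  "force": 40
}}

```text
time: 5.57
tool_pos: [0.4928, -0.1882, 0.0248]
tcp_rot: [3.138, 0.058, 0.007]
wrist_force: [-1.2, -3.3, 5.8]
width: 0.576
grip_force: 43.4
```

```bash
python3 - <<'E'
from workcell import status
s=status.read_state(); print(s['time'],s['tool_pos'],s['width'],s['grip_force'],s['wrist_force'])
E
```

```text
5.5667 [ 0.49282427 -0.18823634  0.0247512 ] 0.5761588003374594 43.37012359726941 [-1.23335132 -3.27401606  5.84782732]
```

```bash
python3 plan.py .4905,-.188,.13,2 .494,-.334,.120,-1.3,14 .5085,-.334,.054,-1.3,14
```

```text
at [ 0.4928 -0.1882  0.0248] yaw 2.12
  rot x1 [0.17, -0.25, 0.12]
  shift x3 [-0.0008, -0.0001, -0.0351] total [-0.0023, -0.0003, -0.1052]
  rot x3 [-0.13, 4.67, 1.09]
  shift x4 [0.001, 0.0365, 0.0028] total [0.0042, 0.1459, 0.0114]
  shift x2 [-0.001, -0.0002, 0.0338] total [-0.0019, -0.0003, 0.0675]
```

Emit:
{"api": "drive_tool", "payload": {
  "rows": [
    [0,0,0,0,0,-0.035,0.3],
    [0,0,0,0,0,-0.035,0.3],
    [0,0,0,0,0,-0.035,0.3],
    [0,4.67,1.09,0,0,0,0.3],
    [0,4.67,1.09,0,0,0,0.3],
    [0,4.67,1.09,0,0,0,0.3],
    [0,0,0,0.001,0.0365,0.0028,0.3],
    [0,0,0,0.001,0.0365,0.0028,0.3]
  ]
}}

```text
time: 6.23
tool_pos: [0.4886, -0.2565, 0.1195]
tcp_rot: [-3.111, 0.028, -0.376]
wrist_force: [1.3, -0.5, -3.1]
width: 0.577
grip_force: 44.6
```

Emit:
{"api": "drive_tool", "payload": {
  "rows": [
    [0,0,0,0.001,0.0365,0.0028,0.3],
    [0,0,0,0.001,0.0365,0.0028,0.3],
    [0,0,0,0,0,0,0.3],
    [0,0,0,0,0,0,0.3]
  ]
}}

```text
time: 6.57
tool_pos: [0.4935, -0.334, 0.1157]
tcp_rot: [-3.113, 0.036, -0.381]
wrist_force: [0.6, 1.4, -4.3]
width: 0.579
grip_force: 45.0
```

```bash
python3 plan.py .494,-.334,.120,-1.3,14 .5085,-.334,.054,-1.3,14; python3 - <<'E'
from h import *
p=cam('wrist'); save(p,'w2'); print(p['W'][:3,3]); s=status.read_state(); print(s['wrist_force'],s['grip_force'])
E
```

```text
at [ 0.4935 -0.334   0.1157] yaw -1.4
  rot x1 [-0.45, 0.07, -0.09]
  shift x1 [0.0015, -0.0001, -0.004] total [0.0015, -0.0001, -0.004]
  shift x2 [-0.001, -0.0002, 0.0338] total [-0.0019, -0.0003, 0.0675]
[ 0.53463397 -0.33516271  0.27325788]
[-0.82127635  0.3304636  -3.40749021] 44.969824584550224
```

View pics/w2.png

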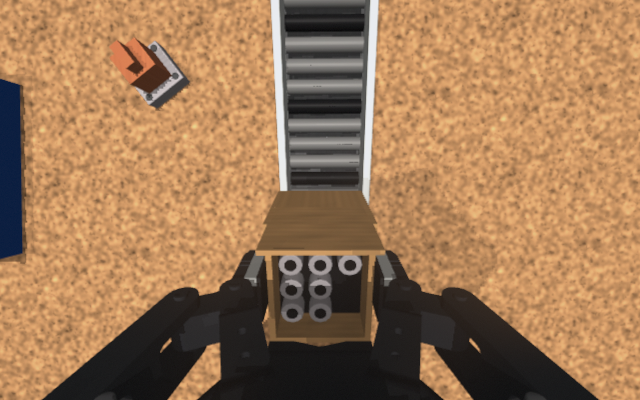

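The carton is held squarely; the rails (columns 274–377 at top) centre near column 325, the carton near 319. Measure rail positions exactly.

```bash
python3 - <<'E'
from h import *
p=cam('wrist'); a=p['color'].astype(int)
for v in (20,60,100,140,180):
    r=a[v]; w=np.nonzero((r.min(1)>150)&(np.ptp(r,axis=1)<25))[0]; w=w[(w>255)&(w<400)]
    L=w[w<320]; Rr=w[w>320]
    # rail-top height: iterate lane model
    z=.06
    for _ in range(8):
        X=ray(p,((L.min()+Rr.max()+1)/2,v),z); xl=X[0]-.5725; z=.016+.012/np.cos(.244)+(xl+.105)*.2493
    print(v,L.min(),L.max(),Rr.min(),Rr.max(),[ray(p,(u,v),z).round(4).tolist() for u in(L.min(),L.max()+1,Rr.min(),Rr.max()+1)],X.round(4))
s=status.read_state(); print(s['tool_pos'])
E
```

```text
20 274 282 372 380 [[0.641, -0.303, 0.0714], [0.6408, -0.309, 0.0714], [0.6393, -0.3688, 0.0714], [0.6391, -0.3749, 0.0714]] [ 0.64   -0.339   0.0714]
60 276 283 370 378 [[0.6172, -0.3026, 0.0655], [0.617, -0.3082, 0.0655], [0.6156, -0.3683, 0.0655], [0.6154, -0.3745, 0.0655]] [ 0.6163 -0.3386  0.0655]
100 278 285 368 375 [[0.5914, -0.3023, 0.0591], [0.5913, -0.3081, 0.0591], [0.5899, -0.3676, 0.0591], [0.5898, -0.3734, 0.0591]] [ 0.5906 -0.3379  0.0591]
140 280 286 367 373 [[0.5635, -0.3019, 0.0521], [0.5634, -0.3072, 0.0521], [0.5621, -0.3677, 0.0521], [0.562, -0.373, 0.0521]] [ 0.5628 -0.3375  0.0521]
180 282 288 365 371 [[0.5332, -0.3014, 0.0446], [0.5331, -0.307, 0.0446], [0.5319, -0.367, 0.0446], [0.5317, -0.3725, 0.0446]] [ 0.5325 -0.337   0.0446]
[ 0.49332191 -0.33153707  0.11534981]
```

Emit:
{"api": "drive_tool", "payload": {
  "rows": [
    [0,0,0,0.001,0.0045,0,0.3],
    [0,0,0,0,0,0.03,0.3],
    [0,0,0,0,0,0.02,0.3],
    [0,0,0,0,0,0.01,0.3],
    [0,0,0,0,0,0,0.3],
    [0,0,0,0,0,0,0.3]
  ]
}}

```text
time: 7.17
tool_pos: [0.5095, -0.3359, 0.0578]
tcp_rot: [-3.112, 0.03, -0.38]
wrist_force: [0.5, -0.1, -3.5]
width: 0.571
grip_force: 44.8
```

```bash
python3 - <<'E'
from h import *
for i in range(3):
    p=cam('side'); s=status.read_state(); print(np.round(s['tool_pos'],4),np.round(s['wrist_force'],1))
w=cam('wrist')
a=cv2.resize(p['color'][80:180,310:430],None,fx=3.2,fy=4,interpolation=cv2.INTER_CUBIC); b=w['color'][100:400,160:480]
a=cv2.resize(a,(384,320)); b=cv2.resize(b,(384,320))
cv2.imwrite('pics/c3.png',np.hstack([a,b])[...,::-1])
E
```

```text
[ 0.5102 -0.3368  0.0589] [-0.3 -0.6 -2.6]
[ 0.5105 -0.3374  0.0596] [ 0.   0.1 -3. ]
[ 0.5107 -0.3377  0.06  ] [ 0.  -0.2 -4.7]
```

View pics/c3.png

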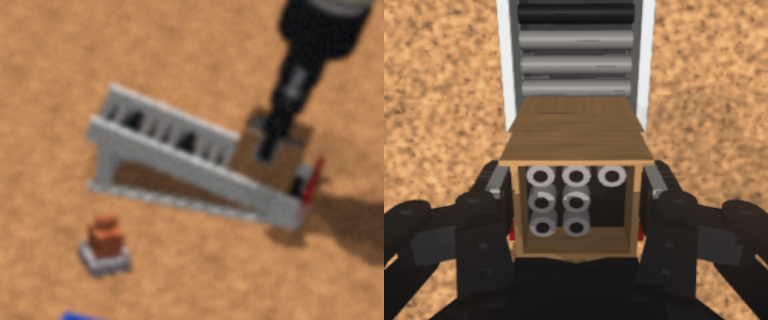

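The carton sits centred between the rails just above the rollers, with a small gap to the red stop. Lower, release and back off.

Emit:
{"api": "drive_tool", "payload": {
  "rows": [
    [0,0,0,0,0,0.005,0.3],
    [0,0,0,0,0,0,0.3],
    [0,0,0,0,0,0,0.75],
    [0,0,0,0,0,0,0.75],
    [0,0,0,0,0,0,0.75],
    [0,0,0,0,0,-0.02,0.85],
    [0,0,0,0,0,-0.03,1],
    [0,0,0,0,0,-0.035,1]
  ]
}}

```text
time: 8.03
tool_pos: [0.4892, -0.3362, 0.1349]
tcp_rot: [-3.111, 0.032, -0.378]
wrist_force: [0.3, -0.4, -0.3]
width: 0.999
grip_force: 0.0
```

```bash
python3 plan.py .52,-.29,.2,0 .5,.15,.23,0; python3 - <<'E'
from h import *
p=cam('wrist'); save(p,'w4')
E
```

```text
at [ 0.4892 -0.3362  0.1349] yaw -1.25
  rot x2 [-0.2, -6.92, -0.59]
  shift x3 [0.0103, -0.0154, -0.0217] total [0.0308, -0.0462, -0.0651]
  shift x11 [-0.0018, -0.04, -0.0027] total [-0.02, -0.44, -0.03]
```

View pics/w4.png

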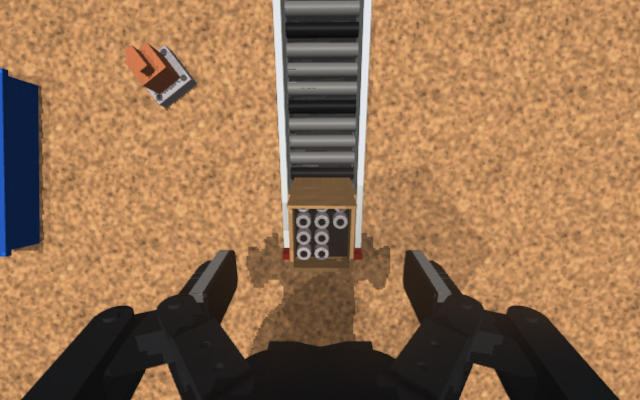

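The open carton rests in the lane at (321,232), at the red stop. Go to the left-hand group.

Emit:
{"api": "drive_tool", "payload": {
  "rows": [
    [0,-6.92,-0.6,0,0,0,1],
    [0,-6.92,-0.6,0,0,0,1],
    [0,0,0,0.01,-0.0154,-0.0217,1],
    [0,0,0,0.01,-0.0154,-0.0217,1],
    [0,0,0,0.01,-0.0154,-0.0217,1],
    [0,0,0,-0.0018,-0.04,-0.0027,1],
    [0,0,0,-0.0018,-0.04,-0.0027,1],
    [0,0,0,-0.0018,-0.04,-0.0027,1]
  ]
}}

```text
time: 8.75
tool_pos: [0.5155, -0.1704, 0.2112]
tcp_rot: [-3.138, 0.0, -0.009]
wrist_force: [0.8, 0.0, 0.0]
width: 1.005
grip_force: 0.0
```

Emit:
{"api": "drive_tool", "payload": {
  "rows": [
    [0,0,0,-0.0018,-0.04,-0.0027,1],
    [0,0,0,-0.0018,-0.04,-0.0027,1],
    [0,0,0,-0.0018,-0.04,-0.0027,1],
    [0,0,0,-0.0018,-0.04,-0.0027,1],
    [0,0,0,-0.0018,-0.04,-0.0027,1],
    [0,0,0,-0.0018,-0.04,-0.0027,1],
    [0,0,0,-0.0018,-0.04,-0.0027,1],
    [0,0,0,-0.0018,-0.04,-0.0027,1]
  ]
}}

```text
time: 9.42
tool_pos: [0.4998, 0.1507, 0.2339]
tcp_rot: [-3.136, -0.002, -0.008]
wrist_force: [0.1, -0.4, -0.5]
width: 0.997
grip_force: 0.0
```

Emit:
{"api": "drive_tool", "payload": {
  "rows": [
    [0,0,0,0,0,0,1],
    [0,0,0,0,0,0,1],
    [0,0,0,0,0,0,1]
  ]
}}

```text
time: 9.67
tool_pos: [0.4999, 0.1486, 0.2331]
tcp_rot: [-3.138, -0.004, -0.006]
wrist_force: [0.5, -0.5, 0.3]
width: 1.001
grip_force: 0.0
```

```bash
python3 w.py w5 carton_sealed pillar bush bin tray; python3 plan.py .45,.17,.13,-5
```

```text
9.6667 [0.4999 0.1486 0.2331]
carton_sealed 0.68 [279.4, 180.2, 327.8, 247.2] 0.047 [0.4486 0.1708] -6.5
pillar 0.8 [274.0, 105.5, 304.7, 135.3] 0.093 [0.562  0.1848] 0.2
bush 0.67 [271.0, 0.0, 311.9, 34.9] 0.137 [0.6762 0.1837] 2.4
bin 0.67 [76.8, 16.4, 226.1, 184.5] 0.067 [0.5713 0.3366] -7.8
tray 0.83 [374.4, 42.8, 518.9, 203.4] 0.014 [0.5524 0.0119] -4.4
at [0.4999 0.1473 0.2327] yaw -0.06
  rot x1 [-0.25, -0.15, 4.94]
  shift x3 [-0.0172, -0.0061, 0.0342] total [-0.0517, -0.0183, 0.1027]
```

View pics/w5.png

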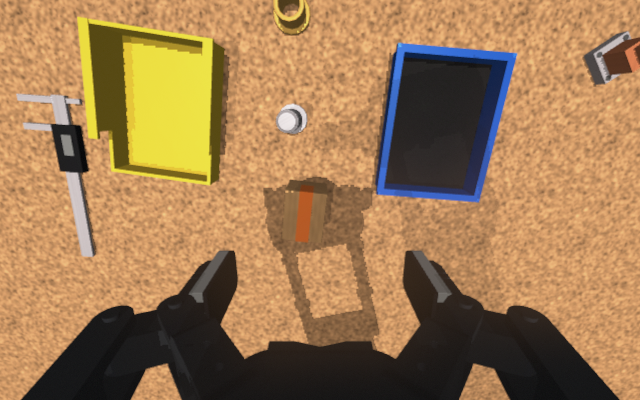

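The wrist view shows the sealed carton at (303,215), pillar (290,119), bush (291,12), bin and tray, agreeing with the fits.

```bash
python3 plan.py .4486,.171,.1,-6 .4486,.171,.0235,-6 .4486,.171,.14,-6 .54,-.336,.16,-1.1,14 .567,-.3375,.0745,-1.1,14
```

```text
at [0.4999 0.1473 0.2327] yaw -0.06
  rot x1 [-0.25, -0.15, 5.94]
  shift x4 [-0.0134, -0.0046, 0.0332] total [-0.0535, -0.0182, 0.1327]
  shift x2 [-0.0, -0.0, 0.0383] total [-0.0, -0.0, 0.0765]
  shift x3 [0.0, 0.0, -0.0388] total [0.0, 0.0, -0.1165]
  rot x3 [0.2, 4.66, -1.63]
  shift x13 [0.0079, 0.0389, 0.0004] total [0.103, 0.5052, 0.0051]
  shift x3 [0.0018, 0.0003, 0.0298] total [0.0055, 0.001, 0.0895]
```

Emit:
{"api": "drive_tool", "payload": {
  "rows": [
    [0,0,5.94,0,0,0,1],
    [0,0,0,-0.0134,-0.005,0.0332,1],
    [0,0,0,-0.0134,-0.005,0.0332,1],
    [0,0,0,-0.0134,-0.005,0.0332,1],
    [0,0,0,-0.0134,-0.005,0.0332,1],
    [0,0,0,0,0,0,1],
    [0,0,0,0,0,0.038,1],
    [0,0,0,0,0,0.025,1]
  ]
}}

```text
time: 10.63
tool_pos: [0.4511, 0.1747, 0.0377]
tcp_rot: [-3.132, 0.161, -0.01]
wrist_force: [-0.1, -0.4, -0.5]
width: 1.001
grip_force: 0.0
```

Emit:
{"api": "drive_tool", "payload": {
  "rows": [
    [0,0,0,0,0,0.0125,1],
    [0,0,0,0,0,0,1],
    [0,0,0,0,0,0,0.3],
    [0,0,0,0,0,0,0.3],
    [0,0,0,0,0,0,0.3],
    [0,0,0,0,0,0,0.3],
    [0,0,0,0,0,0,0.3],
    [0,0,0,0,0,0,0.3]
  ]
}}

```text
time: 11.3
tool_pos: [0.4514, 0.1749, 0.027]
tcp_rot: [-3.132, 0.16, -0.011]
wrist_force: [-0.2, -2.4, 6.7]
width: 0.577
grip_force: 43.3
```

Emit:
{"api": "drive_tool", "payload": {
  "rows": [
    [0,0,0,0,0,-0.0388,0.3],
    [0,0,0,0,0,-0.0388,0.3],
    [0,0,0,0,0,-0.0388,0.3],
    [0,4.66,-1.63,0,0,0,0.3],
    [0,4.66,-1.63,0,0,0,0.3],
    [0,4.66,-1.63,0,0,0,0.3],
    [0,0,0,0,0,0,0.3]
  ]
}}

```text
time: 11.88
tool_pos: [0.4451, 0.1738, 0.1399]
tcp_rot: [3.109, -0.024, 0.384]
wrist_force: [-1.3, 0.6, -4.0]
width: 0.576
grip_force: 44.4
```

```bash
python3 -c "
from workcell import status
s=status.read_state(); print(s['width'],s['grip_force'],s['wrist_force'])"; python3 plan.py .556,-.3375,.156,-1.1,14
```

```text
0.5760858936252996 44.37364876270294 [-1.28055849  0.58104295 -4.03943009]
at [0.4451 0.1738 0.1399] yaw -0.84
  rot x1 [0.33, -0.09, 0.25]
  shift x13 [0.0093, 0.0392, 0.001] total [0.121, 0.509, 0.0136]
```

Emit:
{"api": "drive_tool", "payload": {
  "rows": [
    [0,0,0,0.0093,0.039,0.001,0.3],
    [0,0,0,0.0093,0.039,0.001,0.3],
    [0,0,0,0.0093,0.039,0.001,0.3],
    [0,0,0,0.0093,0.039,0.001,0.3],
    [0,0,0,0.0093,0.039,0.001,0.3],
    [0,0,0,0.0093,0.039,0.001,0.3],
    [0,0,0,0.0093,0.039,0.001,0.3],
    [0,0,0,0.0093,0.039,0.001,0.3]
  ]
}}

```text
time: 12.55
tool_pos: [0.5175, -0.1411, 0.1537]
tcp_rot: [3.111, -0.028, 0.385]
wrist_force: [1.1, -0.1, -2.8]
width: 0.575
grip_force: 44.5
```

Emit:
{"api": "drive_tool", "payload": {
  "rows": [
    [0,0,0,0.0093,0.039,0.001,0.3],
    [0,0,0,0.0093,0.039,0.001,0.3],
    [0,0,0,0.0093,0.039,0.001,0.3],
    [0,0,0,0.0093,0.039,0.001,0.3],
    [0,0,0,0.0093,0.039,0.001,0.3],
    [0,0,0,0,0,0,0.3],
    [0,0,0,0,0,0,0.3],
    [0,0,0,0,0,0,0.3]
  ]
}}

```text
time: 13.22
tool_pos: [0.5596, -0.3348, 0.16]
tcp_rot: [3.112, -0.029, 0.383]
wrist_force: [-0.5, -0.2, -4.6]
width: 0.573
grip_force: 44.7
```

```bash
cat > rails.py <<'E'
from h import *
s=status.read_state(); p=cam('wrist'); save(p,'w6'); a=p['color'].astype(int)
T=R.from_rotvec(s['tcp_rot'])
for v in (10,40,70,100,130,160):
    r=a[v]; w=np.nonzero((r.min(1)>150)&(np.ptp(r,axis=1)<25))[0]; w=w[(w>255)&(w<400)]
    L=w[w<320]; Rr=w[w>320]
    if len(L)==0 or len(Rr)==0: continue
    z=.06
    for _ in range(8):
        X=ray(p,((L.min()+Rr.max()+1)/2,v),z); xl=X[0]-.5725; z=.016+.012/np.cos(.244)+(xl+.105)*.2493
    print(v,L.min(),Rr.max(),np.linalg.norm(ray(p,(L.min(),v),z)-ray(p,(Rr.max()+1,v),z)).round(4),X.round(4),'in tool',T.inv().apply(X-s['tool_pos']).round(4))
print(s['tool_pos'],s['wrist_force'])
E
python3 rails.py; python3 plan.py .556,-.3375,.156,-1.1,14
```

```text
100 281 367 0.0711 [ 0.6641 -0.3396  0.0774] in tool [0.0815 0.0025 0.1056]
130 282 365 0.0708 [ 0.6409 -0.3389  0.0716] in tool [0.0575 0.0022 0.1055]
160 283 364 0.0713 [ 0.6162 -0.3386  0.0654] in tool [0.0321 0.0023 0.1055]
[ 0.55955611 -0.33483391  0.16003158] [-0.54268021 -0.22062312 -4.62737486]
at [ 0.5595 -0.3339  0.16  ] yaw -0.98
  shift x1 [-0.0043, 0.0036, 0.0031] total [-0.0043, 0.0036, 0.0031]
```

View pics/w6.png

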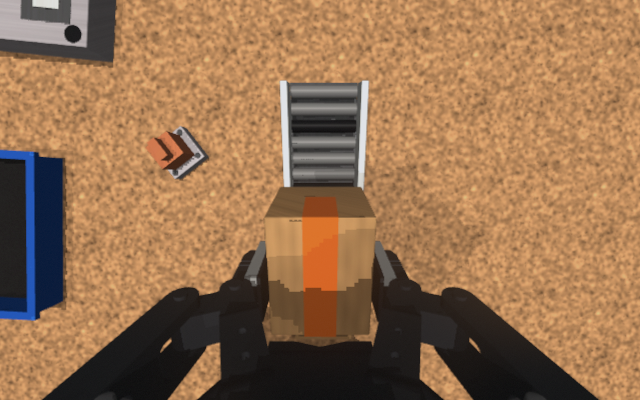

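The sealed carton is held squarely over the lane (rails at 281–368, carton centred near 320). Small lateral correction, then lower.

Emit:
{"api": "drive_tool", "payload": {
  "rows": [
    [0,0,0,-0.001,0.0022,0,0.3],
    [0,0,0,0,0,0.035,0.3],
    [0,0,0,0,0,0.03,0.3],
    [0,0,0,0,0,0.02,0.3],
    [0,0,0,0,0,0,0.3],
    [0,0,0,0,0,0,0.3]
  ]
}}

```text
time: 13.77
tool_pos: [0.5786, -0.3356, 0.0766]
tcp_rot: [3.113, -0.025, 0.381]
wrist_force: [0.2, 0.3, -3.2]
width: 0.58
grip_force: 44.7
```

```bash
python3 - <<'E'
from h import *
for i in range(4):
    p=cam('side'); s=status.read_state(); print(np.round(s['tool_pos'],4),np.round(s['wrist_force'],1))
w=cam('wrist')
a=cv2.resize(p['color'][80:180,310:430],(384,320),interpolation=cv2.INTER_CUBIC); b=cv2.resize(w['color'][50:350,160:480],(384,320))
cv2.imwrite('pics/c7.png',np.hstack([a,b])[...,::-1])
E
```

```text
[ 0.5798 -0.3369  0.0787] [ 0.3 -0.3 -2.3]
[ 0.5806 -0.3377  0.0801] [ 1.6 -0.8 -2.8]
[ 0.581  -0.3382  0.0807] [ 0.2 -0.9 -2.8]
[ 0.581  -0.3385  0.0809] [-0.2 -0.9 -2.9]
```

View pics/c7.png

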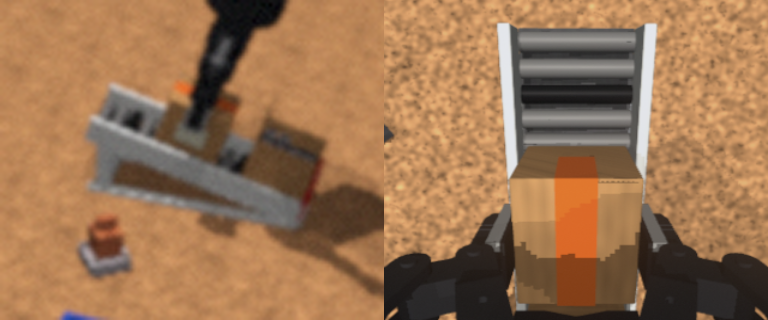

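The open carton is against the red stop; the sealed one hovers slightly above the rollers, centred, behind it. Lower, release, retreat.

Emit:
{"api": "drive_tool", "payload": {
  "rows": [
    [0,0,0,0,0,0.007,0.3],
    [0,0,0,0,0,0,0.3],
    [0,0,0,0,0,0,0.75],
    [0,0,0,0,0,0,0.75],
    [0,0,0,0,0,0,0.75],
    [0,0,0,0,0,-0.02,0.85],
    [0,0,0,0,0,-0.03,1],
    [0,0,0,0,0,-0.035,1]
  ]
}}

```text
time: 14.68
tool_pos: [0.5591, -0.3357, 0.152]
tcp_rot: [3.113, -0.027, 0.379]
wrist_force: [1.9, 0.4, -0.3]
width: 0.997
grip_force: 0.0
```

```bash
python3 plan.py .56,-.3,.2,36 .62,-.19,.16,36; python3 - <<'E'
from h import *
p=cam('side');q=cam('wrist')
a=cv2.resize(p['color'][80:180,310:430],(384,320),interpolation=cv2.INTER_CUBIC); b=cv2.resize(q['color'][50:350,160:480],(384,320))
cv2.imwrite('pics/c8.png',np.hstack([a,b])[...,::-1])
E
```

```text
at [ 0.5591 -0.3357  0.152 ] yaw -0.98
  rot x6 [0.78, -2.23, -6.14]
  shift x2 [0.0109, -0.0142, -0.024] total [0.0217, -0.0284, -0.048]
  shift x4 [0.0283, -0.0134, 0.01] total [0.1132, -0.0537, 0.04]
```

View pics/c8.png

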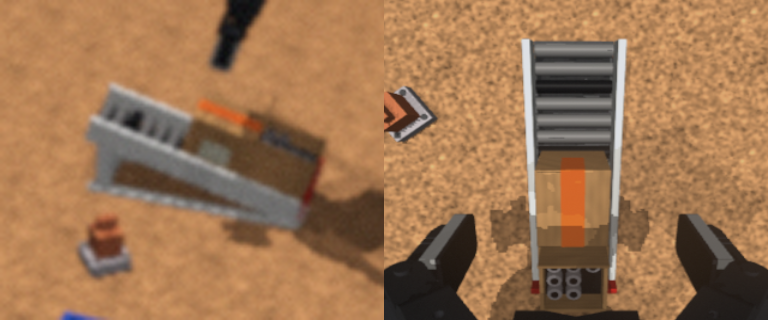

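Both cartons are in place: the open one at the stop, the sealed one closed up behind it. Now the electrode.

Emit:
{"api": "drive_tool", "payload": {
  "rows": [
    [0,0,0,0,0,-0.03,1],
    [0.78,-2.23,-6.14,0,0,0,1],
    [0.78,-2.23,-6.14,0,0,0,1],
    [0.78,-2.23,-6.14,0,0,0,1],
    [0.78,-2.23,-6.14,0,0,0,1],
    [0.78,-2.23,-6.14,0,0,0,1],
    [0.78,-2.23,-6.14,0,0,0,1],
    [0,0,0,0,0,0,1]
  ]
}}

```text
time: 15.45
tool_pos: [0.5547, -0.3363, 0.1825]
tcp_rot: [2.982, 0.976, 0.003]
wrist_force: [0.4, -0.1, -0.9]
width: 0.997
grip_force: 0.0
```

```bash
python3 plan.py .61,-.2,.17,36
```

```text
at [ 0.5547 -0.3363  0.1825] yaw 36.23
  rot x1 [0.24, -0.04, 0.23]
  shift x4 [0.0312, -0.0194, 0.0031] total [0.1249, -0.0778, 0.0125]
```

Emit:
{"api": "drive_tool", "payload": {
  "rows": [
    [0,0,0,0.0312,-0.0194,0.003,1],
    [0,0,0,0.0312,-0.0194,0.003,1],
    [0,0,0,0.0312,-0.0194,0.003,1],
    [0,0,0,0.0312,-0.0194,0.003,1],
    [0,0,0,0,0,0,1],
    [0,0,0,0,0,0,1],
    [0,0,0,0,0,0,1]
  ]
}}

```text
time: 16.03
tool_pos: [0.6085, -0.2006, 0.1705]
tcp_rot: [2.984, 0.969, 0.004]
wrist_force: [-0.7, 0.2, 0.3]
width: 1.0
grip_force: 0.0
```

```bash
python3 w.py w9 electrode tray; python3 plan.py .6305,-.1865,.08,36 .6305,-.1865,.021,36 .6305,-.1865,.12,36 .5525,.012,.12,36 .5525,.012,.03,36
```

```text
16.0333 [ 0.6085 -0.2006  0.1705]
electrode 0.64 [303.8, 141.2, 343.3, 177.5] 0.031 [ 0.6299 -0.1859] 37.3
tray 0.78 [0.3, 0.0, 215.8, 211.2] 0.008 [0.5519 0.0118] -4.4
at [ 0.6083 -0.2018  0.1708] yaw 35.88
  rot x1 [0.27, -0.07, -0.13]
  shift x3 [0.009, 0.0002, 0.0303] total [0.027, 0.0006, 0.0908]
  shift x2 [0.0, -0.0, 0.0295] total [0.0, -0.0, 0.059]
  shift x3 [-0.0, 0.0, -0.033] total [-0.0, 0.0, -0.099]
  shift x6 [0.0089, -0.0344, -0.0] total [0.0536, -0.2064, -0.0]
  shift x3 [0.0, -0.0, 0.03] total [0.0, -0.0, 0.09]
```

Emit:
{"api": "drive_tool", "payload": {
  "rows": [
    [0,0,-1,0.009,0.0002,0.03,1],
    [0,0,0,0.0085,0,0.03,1],
    [0,0,0,0.0085,0,0.03,1],
    [0,0,0,0,0,0,1],
    [0,0,0,0,0,0.03,1],
    [0,0,0,0,0,0.02,1],
    [0,0,0,0,0,0.01,1],
    [0,0,0,0,0,0,1]
  ]
}}

```text
time: 16.85
tool_pos: [0.628, -0.186, 0.0188]
tcp_rot: [2.979, 0.995, -0.002]
wrist_force: [0.4, -0.0, 0.9]
width: 1.0
grip_force: 0.0
```

```bash
python3 - <<'E'
from workcell import status
s=status.read_state(); print(s['time'],s['tool_pos'],s['wrist_force'])
E
```

```text
16.85 [ 0.62797632 -0.1859668   0.01877154] [ 0.39508225 -0.02503     0.90972721]
```

Emit:
{"api": "drive_tool", "payload": {
  "rows": [
    [0,0,0,0,0,0,0.1],
    [0,0,0,0,0,0,0.1],
    [0,0,0,0,0,0,0.1],
    [0,0,0,0,0,0,0.1],
    [0,0,0,0,0,0,0.1],
    [0,0,0,0,0,0,0.1],
    [0,0,0,0,0,0,0.1],
    [0,0,0,0,0,0,0.1]
  ],
  "force": 40
}}

```text
time: 17.52
tool_pos: [0.6316, -0.1861, 0.0225]
tcp_rot: [2.974, 0.996, 0.007]
wrist_force: [-0.5, -1.7, 6.1]
width: 0.298
grip_force: 40.6
```

Emit:
{"api": "drive_tool", "payload": {
  "rows": [
    [0,0,0,0,0,-0.033,0.1],
    [0,0,0,0,0,-0.033,0.1],
    [0,0,0,0,0,-0.034,0.1],
    [0,0,0,0.0094,-0.0342,0,0.1],
    [0,0,0,0.0094,-0.0342,0,0.1],
    [0,0,0,0.0094,-0.0342,0,0.1],
    [0,0,0,0.0094,-0.0342,0,0.1],
    [0,0,0,0.0094,-0.0342,0,0.1]
  ]
}}

```text
time: 18.18
tool_pos: [0.5623, -0.019, 0.1189]
tcp_rot: [2.977, 0.995, 0.0]
wrist_force: [1.5, 0.9, -3.0]
width: 0.294
grip_force: 40.9
```

Emit:
{"api": "drive_tool", "payload": {
  "rows": [
    [0,0,0,0.0094,-0.0342,0,0.1],
    [0,0,0,0,0,0,0.1],
    [0,0,0,0,0,0.035,0.1],
    [0,0,0,0,0,0.03,0.1],
    [0,0,0,0,0,0.02,0.1],
    [0,0,0,0,0,0.006,0.1],
    [0,0,0,0,0,0,0.1],
    [0,0,0,0,0,0,0.1]
  ]
}}

```text
time: 18.85
tool_pos: [0.5511, 0.0123, 0.0285]
tcp_rot: [2.976, 0.996, 0.002]
wrist_force: [0.3, 0.4, -3.1]
width: 0.292
grip_force: 41.9
```

```bash
python3 - <<'E'
from h import *
for i in range(3):
    p=cam('wrist'); s=status.read_state(); print(s['time'],s['tool_pos'],s['wrist_force'],s['width'])
save(p,'w10')
E
```

```text
18.9 [0.55128822 0.01222538 0.0285582 ] [ 0.11725521 -0.08356448 -3.06474287] 0.296258858551613
18.95 [0.55137654 0.01221279 0.02862962] [ 0.68467998  0.31570334 -3.55166131] 0.29367381449757696
19.0 [0.55144979 0.01222059 0.02869493] [-0.95904042  0.34946529 -3.09072612] 0.2926629130292636
```

Emit:
{"api": "drive_tool", "payload": {
  "rows": [
    [0,0,0,0,0,0.0015,0.1],
    [0,0,0,0,0,0,0.1]
  ]
}}

```text
time: 19.17
tool_pos: [0.5519, 0.0122, 0.0279]
tcp_rot: [2.976, 0.996, 0.004]
wrist_force: [-2.0, 0.0, 0.8]
width: 0.295
grip_force: 42.3
```

Emit:
{"api": "drive_tool", "payload": {
  "rows": [
    [0,0,0,0,0,0,0.6],
    [0,0,0,0,0,0,0.6],
    [0,0,0,0,0,0,0.6],
    [0,0,0,0,0,-0.02,0.7],
    [0,0,0,0,0,-0.04,1],
    [0,0,0,0,0,-0.04,1],
    [0,0,0,0,0,-0.03,1],
    [0,0,0,0,0,0,1]
  ]
}}

```text
time: 19.83
tool_pos: [0.5569, 0.0125, 0.1659]
tcp_rot: [2.971, 0.994, 0.025]
wrist_force: [1.0, -0.2, 0.8]
width: 1.0
grip_force: 0.0
```

```bash
sed -i 's/electrode=(.631,-.187)/electrode=(.551,.012)/' w.py; python3 w.py w11 electrode tray; python3 plan.py .55,.184,.17,36
```

```text
19.8333 [0.5569 0.0125 0.1659]
electrode 0.69 [294.6, 170.7, 335.3, 213.1] 0.063 [0.5485 0.012 ] 38.0
tray 0.73 [214.4, 79.1, 426.7, 286.0] 0.084 [0.5523 0.0116] -4.5
at [0.5513 0.0126 0.1576] yaw 37.01
  rot x1 [0.28, -0.1, 1.01]
  shift x5 [0.0199, -0.0279, -0.0025] total [0.0997, -0.1394, -0.0124]
```

The electrode stands in the tray at its centre. Now the pillar.

Emit:
{"api": "drive_tool", "payload": {
  "rows": [
    [0,0,6.4,0,0,0,1],
    [0,0,6.4,0,0,0,1],
    [0,0,6.4,0,0,0,1],
    [0,0,6.4,0,0,0,1],
    [0,0,6.4,0,0,0,1],
    [0,0,6.4,0,0,0,1],
    [0,0,6.4,0,0,0,1]
  ]
}}

```text
time: 20.57
tool_pos: [0.5493, 0.0126, 0.1545]
tcp_rot: [3.131, -0.222, -0.002]
wrist_force: [0.8, 0.6, 0.8]
width: 1.0
grip_force: 0.0
```

```bash
python3 plan.py .55,.184,.17,-8
```

```text
at [0.5493 0.0126 0.1545] yaw -8.11
  shift x5 [-0.0047, -0.0339, -0.0032] total [-0.0235, -0.1697, -0.016]
```

Emit:
{"api": "drive_tool", "payload": {
  "rows": [
    [0,0,0,-0.0047,-0.0339,-0.0032,1],
    [0,0,0,-0.0047,-0.0339,-0.0032,1],
    [0,0,0,-0.0047,-0.0339,-0.0032,1],
    [0,0,0,-0.0047,-0.0339,-0.0032,1],
    [0,0,0,-0.0047,-0.0339,-0.0032,1],
    [0,0,0,0,0,0,1],
    [0,0,0,0,0,0,1],
    [0,0,0,0,0,0,1]
  ]
}}

```text
time: 21.23
tool_pos: [0.5495, 0.1833, 0.1706]
tcp_rot: [3.13, -0.211, -0.0]
wrist_force: [0.2, 1.3, -0.1]
width: 0.998
grip_force: 0.0
```

```bash
python3 w.py w12 pillar bush bin; python3 plan.py .562,.1845,.1,-8 .562,.1845,.03,-8
```

```text
21.2333 [0.5495 0.1833 0.1706]
pillar 0.83 [299.1, 152.2, 331.9, 199.4] 0.066 [0.5622 0.1852] 4.0
bush 0.88 [281.9, 27.5, 324.5, 77.2] 0.244 [0.6757 0.1839] 2.3
bin 0.62 [63.8, 100.2, 242.2, 253.7] 0.069 [0.5713 0.3369] -7.7
at [0.5505 0.1825 0.1721] yaw -7.88
  shift x2 [0.0055, -0.0019, 0.0361] total [0.0109, -0.0038, 0.0721]
  shift x2 [-0.0001, -0.0001, 0.035] total [-0.0002, -0.0002, 0.07]
```

View pics/w12.png

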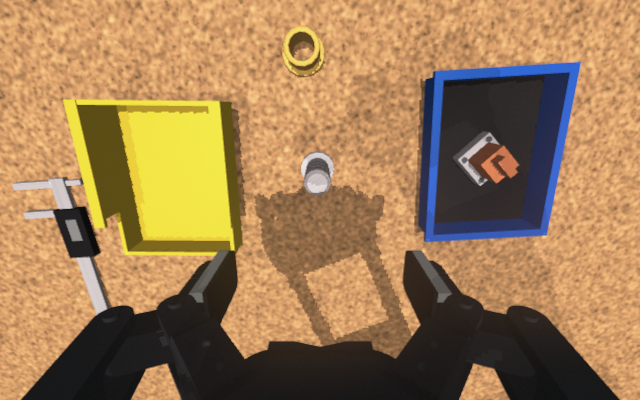

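The pillar is at (317,178), bush (303,50), bin left; the electrode stands upright in the tray at (487,160).

Emit:
{"api": "drive_tool", "payload": {
  "rows": [
    [0,0,0,0.0058,-0.0018,0.02,1],
    [0,0,0,0.0058,-0.0018,0.02,1],
    [0,0,0,0,0,0.035,1],
    [0,0,0,0,0,0.035,1],
    [0,0,0,0,0,0.02,1],
    [0,0,0,0,0,0.011,1],
    [0,0,0,0,0,0,1],
    [0,0,0,0,0,0,0.1]
  ]
}}

```text
time: 22.1
tool_pos: [0.5636, 0.1849, 0.0321]
tcp_rot: [3.132, -0.215, 0.005]
wrist_force: [0.3, -0.5, 0.4]
width: 0.887
grip_force: 0.0
```

Emit:
{"api": "drive_tool", "payload": {
  "rows": [
    [0,0,0,0,0,0,0.1],
    [0,0,0,0,0,0,0.1],
    [0,0,0,0,0,0,0.1],
    [0,0,0,0,0,0,0.1],
    [0,0,0,0,0,0,0.1],
    [0,0,0,0,0,0,0.1],
    [0,0,0,0,0,0,0.1],
    [0,0,0,0,0,0,0.1]
  ],
  "force": 50
}}

```text
time: 22.77
tool_pos: [0.5644, 0.1856, 0.0336]
tcp_rot: [3.132, -0.213, 0.009]
wrist_force: [-0.8, -2.5, 6.8]
width: 0.268
grip_force: 48.8
```

```bash
python3 - <<'E'
from h import *
b=np.array([.571,.3367]);c,s=np.cos(np.radians(-7.8)),np.sin(np.radians(-7.8))
for x in(.03,-.035): print(b+np.array([c*x,s*x]))
E
python3 plan.py .5622,.185,.125,-7.8 .6007,.3326,.125,-7.8 .6007,.3326,.034,-7.8
```

```text
[0.60072244 0.33262853]
[0.53632383 0.34145005]
at [0.5644 0.1856 0.0336] yaw -7.78
  rot x1 [0.1, -0.34, 0.02]
  shift x3 [-0.0007, 0.0003, -0.0305] total [-0.0021, 0.0009, -0.0914]
  shift x4 [0.0045, -0.0379, -0.0] total [0.0181, -0.1515, -0.0]
  shift x3 [0.0, -0.0, 0.0303] total [0.0, -0.0, 0.091]
```

Emit:
{"api": "drive_tool", "payload": {
  "rows": [
    [0,0,0,0,0,-0.033,0.1],
    [0,0,0,0,0,-0.033,0.1],
    [0,0,0,0,0,-0.034,0.1],
    [0,0,0,0.0045,-0.0379,0,0.1],
    [0,0,0,0.0045,-0.0379,0,0.1],
    [0,0,0,0.0045,-0.0379,0,0.1],
    [0,0,0,0.0045,-0.0379,0,0.1],
    [0,0,0,0,0,0,0.1]
  ]
}}

```text
time: 23.43
tool_pos: [0.6021, 0.3403, 0.1311]
tcp_rot: [-3.132, 0.208, -0.008]
wrist_force: [-0.4, -1.1, -2.9]
width: 0.268
grip_force: 50.5
```

Emit:
{"api": "drive_tool", "payload": {
  "rows": [
    [0,0,0,0,0,0,0.1],
    [0,0,0,0,0,0.035,0.1],
    [0,0,0,0,0,0.03,0.1],
    [0,0,0,0,0,0.02,0.1],
    [0,0,0,0,0,0.008,0.1],
    [0,0,0,0,0,0,0.1],
    [0,0,0,0,0,0,0.1],
    [0,0,0,0,0,0,0.1]
  ]
}}

```text
time: 24.1
tool_pos: [0.6016, 0.3324, 0.0387]
tcp_rot: [3.132, -0.214, 0.006]
wrist_force: [0.4, 0.2, -4.2]
width: 0.267
grip_force: 50.6
```

Emit:
{"api": "drive_tool", "payload": {
  "rows": [
    [0,0,0,0,0,0.0015,0.1],
    [0,0,0,0,0,0,0.1]
  ]
}}

```text
time: 24.27
tool_pos: [0.6019, 0.3329, 0.0373]
tcp_rot: [3.132, -0.214, 0.006]
wrist_force: [0.9, 0.1, -3.6]
width: 0.269
grip_force: 50.7
```

Emit:
{"api": "drive_tool", "payload": {
  "rows": [
    [0,0,0,0,0,0.0015,0.1],
    [0,0,0,0,0,0,0.1]
  ]
}}

```text
time: 24.43
tool_pos: [0.602, 0.333, 0.0372]
tcp_rot: [3.132, -0.213, 0.006]
wrist_force: [-2.5, -1.4, 4.5]
width: 0.27
grip_force: 51.4
```

Emit:
{"api": "drive_tool", "payload": {
  "rows": [
    [0,0,0,0,0,0,0.45],
    [0,0,0,0,0,0,0.5],
    [0,0,0,0,0,0,0.5],
    [0,0,0,0,0,-0.02,0.5],
    [0,0,0,0,0,-0.04,0.6],
    [0,0,0,0,0,-0.04,1],
    [0,0,0,0,0,-0.03,1],
    [0,0,0,0,0,0,1]
  ]
}}

```text
time: 25.1
tool_pos: [0.6062, 0.3362, 0.1756]
tcp_rot: [-3.129, 0.213, -0.026]
wrist_force: [2.1, 0.7, 1.4]
width: 0.984
grip_force: 0.0
```

```bash
sed -i 's/pillar=(.564,.184)/pillar=(.601,.333)/' w.py; python3 w.py w13 pillar bin; python3 plan.py .66,.184,.15,0
```

```text
25.1 [0.6062 0.3362 0.1756]
pillar 0.58 [308.9, 170.0, 342.7, 215.6] 0.053 [0.5993 0.3349] 5.7
bin 0.73 [258.4, 138.4, 402.7, 283.6] 0.156 [0.5712 0.3359] -7.7
at [0.6014 0.3337 0.1662] yaw -7.78
  rot x2 [0.05, -0.13, -3.89]
  shift x4 [0.0146, 0.0374, 0.004] total [0.0586, 0.1497, 0.0162]
```

Emit:
{"api": "drive_tool", "payload": {
  "rows": [
    [0,0,0,0.0196,0.0351,0.004,1],
    [0,0,0,0.0196,0.0351,0.004,1],
    [0,0,0,0.0196,0.0351,0.004,1],
    [0,0,0,0.0196,0.0351,0.004,1],
    [0,0,0,0,0,0,1],
    [0,0,0,0,0,0,1],
    [0,0,0,0,0,0,1]
  ]
}}

```text
time: 25.83
tool_pos: [0.6587, 0.1834, 0.1479]
tcp_rot: [3.131, -0.215, -0.0]
wrist_force: [0.4, 0.5, -0.9]
width: 1.001
grip_force: 0.0
```

```bash
python3 w.py w14 bush bin; python3 plan.py .676,.184,.06,-7.8 .676,.184,.016,-7.8
```

```text
25.8333 [0.6587 0.1834 0.1479]
bush 0.61 [298.4, 149.0, 341.6, 190.3] 0.167 [0.6757 0.1836] 4.3
bin 0.82 [91.5, 207.8, 257.5, 349.7] 0.454 [0.5723 0.3376] -5.7
at [0.6591 0.1851 0.1496] yaw -7.7
  shift x3 [0.0055, -0.0005, 0.0299] total [0.0166, -0.0014, 0.0896]
  shift x2 [-0.0001, -0.0001, 0.022] total [-0.0001, -0.0001, 0.044]
```

View pics/w14.png

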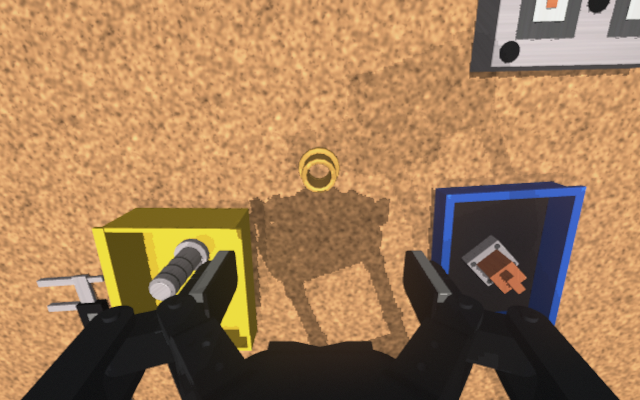

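The bush is at (320,170), the pillar stands in the bin.

Emit:
{"api": "drive_tool", "payload": {
  "rows": [
    [0,0,0,0.0085,-0.001,0.03,1],
    [0,0,0,0.0085,-0.001,0.03,1],
    [0,0,0,0,0,0.03,1],
    [0,0,0,0,0,0.026,1],
    [0,0,0,0,0,0.014,1],
    [0,0,0,0,0,0,1],
    [0,0,0,0,0,0,1],
    [0,0,0,0,0,0,0.2]
  ]
}}

```text
time: 26.65
tool_pos: [0.6789, 0.184, 0.0224]
tcp_rot: [3.133, -0.212, 0.01]
wrist_force: [0.6, -0.8, 0.8]
width: 0.883
grip_force: 0.0
```

Emit:
{"api": "drive_tool", "payload": {
  "rows": [
    [0,0,0,0,0,0,0.2],
    [0,0,0,0,0,0,0.2],
    [0,0,0,0,0,0,0.2],
    [0,0,0,0,0,0,0.2],
    [0,0,0,0,0,0,0.2],
    [0,0,0,0,0,0,0.2],
    [0,0,0,0,0,0,0.2]
  ],
  "force": 40
}}

```text
time: 27.23
tool_pos: [0.6786, 0.1831, 0.0224]
tcp_rot: [3.132, -0.214, 0.009]
wrist_force: [-1.2, -0.6, 6.5]
width: 0.361
grip_force: 39.3
```

```bash
python3 plan.py .676,.184,.15,-7.8 .5363,.3415,.15,-7.8
```

```text
at [0.6786 0.1831 0.0224] yaw -7.8
  rot x1 [0.09, -0.34, -0.0]
  shift x4 [-0.0007, -0.0001, -0.0319] total [-0.0027, -0.0005, -0.1276]
  shift x6 [-0.0266, -0.0228, -0.0] total [-0.1598, -0.1371, -0.0]
```

Emit:
{"api": "drive_tool", "payload": {
  "rows": [
    [0,0,0,0,0,-0.04,0.2],
    [0,0,0,0,0,-0.04,0.2],
    [0,0,0,0,0,-0.04,0.2],
    [0,0,0,-0.0266,-0.0228,0,0.2],
    [0,0,0,-0.0266,-0.0228,0,0.2],
    [0,0,0,-0.0266,-0.0228,0,0.2],
    [0,0,0,-0.0266,-0.0228,0,0.2],
    [0,0,0,-0.0266,-0.0228,0,0.2]
  ]
}}

```text
time: 27.9
tool_pos: [0.5594, 0.315, 0.1396]
tcp_rot: [3.132, -0.214, 0.005]
wrist_force: [0.1, 0.2, -1.8]
width: 0.364
grip_force: 40.2
```

Emit:
{"api": "drive_tool", "payload": {
  "rows": [
    [0,0,0,-0.0266,-0.0228,0,0.2],
    [0,0,0,0,0,0,0.2],
    [0,0,0,0,0,0,0.2],
    [0,0,0,0,0,0.04,0.2],
    [0,0,0,0,0,0,0.2]
  ]
}}

```text
time: 28.32
tool_pos: [0.535, 0.3378, 0.0939]
tcp_rot: [3.127, -0.213, -0.004]
wrist_force: [-1.7, -1.6, -4.1]
width: 0.363
grip_force: 40.3
```

```bash
python3 plan.py .5363,.3415,.026,-7.8;  python3 w.py w15 pillar bin
```

```text
at [0.535  0.3378 0.0939] yaw -7.8
  rot x1 [0.44, 0.13, -0.0]
  shift x2 [0.0004, -0.0019, 0.034] total [0.0008, -0.0038, 0.0679]
28.3167 [0.535  0.3378 0.0939]
pillar 0.88 [290.7, 96.2, 336.1, 151.6] 0.023 [0.6    0.3348] 2.7
bin 0.71 [200.3, 29.4, 436.7, 262.6] 0.234 [0.5717 0.3357] -8.0
```

View pics/w15.png

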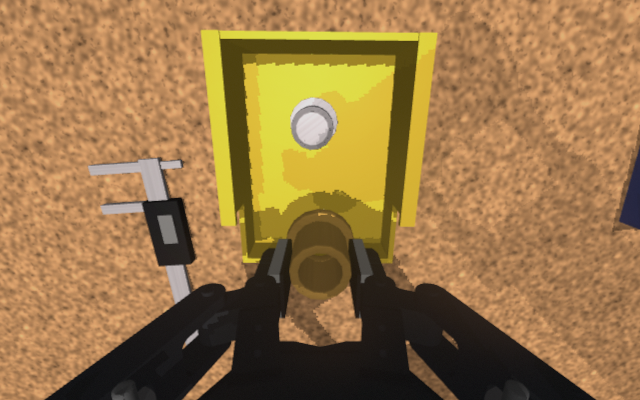

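The pillar stands upright at (313,122) in the bin; the bush is held over the front half. Lower it.

Emit:
{"api": "drive_tool", "payload": {
  "rows": [
    [0,0,0,0.002,0,0.03,0.2],
    [0,0,0,0.001,0,0.025,0.2],
    [0,0,0,0,0,0.008,0.2],
    [0,0,0,0,0,0,0.2],
    [0,0,0,0,0,0,0.2],
    [0,0,0,0,0,0,0.2]
  ]
}}

```text
time: 28.97
tool_pos: [0.5425, 0.3406, 0.0387]
tcp_rot: [3.134, -0.214, 0.01]
wrist_force: [0.1, -1.2, -1.6]
width: 0.364
grip_force: 40.4
```

Emit:
{"api": "drive_tool", "payload": {
  "rows": [
    [0,0,0,0,0,0.002,0.2],
    [0,0,0,0,0,0,0.2]
  ]
}}

```text
time: 29.13
tool_pos: [0.5419, 0.3405, 0.0361]
tcp_rot: [3.133, -0.213, 0.009]
wrist_force: [-0.8, -0.0, -1.5]
width: 0.359
grip_force: 40.4
```

Emit:
{"api": "drive_tool", "payload": {
  "rows": [
    [0,0,0,0,0,0.005,0.2],
    [0,0,0,0,0,0,0.2],
    [0,0,0,0,0,0,0.2]
  ]
}}

```text
time: 29.38
tool_pos: [0.5405, 0.3397, 0.0292]
tcp_rot: [3.131, -0.213, 0.005]
wrist_force: [-0.4, 0.1, -2.3]
width: 0.36
grip_force: 40.4
```

Emit:
{"api": "drive_tool", "payload": {
  "rows": [
    [0,0,0,0,0,0.003,0.2],
    [0,0,0,0,0,0,0.2],
    [0,0,0,0,0,0,0.2]
  ]
}}

```text
time: 29.63
tool_pos: [0.541, 0.34, 0.0265]
tcp_rot: [3.132, -0.213, 0.006]
wrist_force: [0.9, 0.1, -1.6]
width: 0.364
grip_force: 40.4
```

Emit:
{"api": "drive_tool", "payload": {
  "rows": [
    [0,0,0,0,0,0.0015,0.2],
    [0,0,0,0,0,0,0.2]
  ]
}}

```text
time: 29.8
tool_pos: [0.541, 0.3401, 0.0264]
tcp_rot: [3.132, -0.213, 0.006]
wrist_force: [-2.8, -0.9, 7.3]
width: 0.357
grip_force: 41.1
```

Emit:
{"api": "drive_tool", "payload": {
  "rows": [
    [0,0,0,0,0,0,0.5],
    [0,0,0,0,0,0,0.6],
    [0,0,0,0,0,0,0.6],
    [0,0,0,0,0,-0.02,0.6],
    [0,0,0,0,0,-0.04,0.6],
    [0,0,0,0,0,-0.04,1],
    [0,0,0,-0.02,0,-0.03,1],
    [0,0,0,-0.02,0,-0.03,1]
  ]
}}

```text
time: 30.47
tool_pos: [0.5015, 0.3458, 0.1869]
tcp_rot: [3.133, -0.215, 0.008]
wrist_force: [-0.2, 0.4, 0.2]
width: 0.986
grip_force: 0.0
```

```bash
sed -i 's/bush=(.677,.182)/bush=(.538,.341)/' w.py; python3 w.py w16 pillar bush electrode; python3 - <<'E'
from h import *
q=cam('wrist'); t=cam('side')
b=cv2.resize(q['color'][0:300,160:480],(384,400)); a=cv2.resize(t['color'][90:340,240:440],(360,400))
cv2.imwrite('pics/c17.png',np.hstack([a,b])[...,::-1])
E
```

```text
30.4667 [0.5015 0.3458 0.1869]
pillar 0.91 [300.4, 62.8, 334.8, 104.2] 0.034 [0.5999 0.3348] 3.2
bush 0.6 [303.2, 123.8, 340.7, 163.6] 0.259 [0.5381 0.3423] 4.3
electrode 0.6 [603.0, 60.6, 639.1, 117.3] 0.024 [0.5498 0.007 ] 36.7
```

View pics/c17.png

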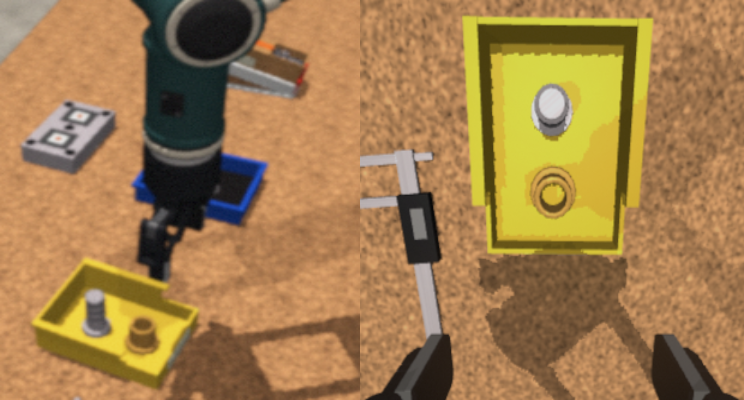

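Pillar and bush stand upright in the bin, caliper and plate undisturbed. A numeric check of the cartons, without another picture, then hand in.

```bash
python3 - <<'E'
from fit import *
p=cam('top'); print(status.read_state()['time'])
th=np.radians(14); L=(.5725,-.337,np.radians(-1.1))
for n,xs in(('carton_open',-.073),('carton_sealed',-.011)):
    for m in masks_of(p,n)[:1]:
        big=cv2.resize(m['mask'].astype(np.uint8),None,fx=S,fy=S,interpolation=cv2.INTER_NEAREST)
        def cost(v):
            x,y=v*.01; z=.016+(x+.105)*np.tan(th); im=np.zeros_like(big)
            for P in M[n]:
                Q=P@np.array([[np.cos(th),0,np.sin(th)],[0,1,0],[-np.sin(th),0,np.cos(th)]])+[x,y,z]
                h=cv2.convexHull((proj(p,place(Q,L))*S+S/2).astype(np.float32)); cv2.fillConvexPoly(im,np.round(h*16).astype(np.int32),1,shift=4)
            return 1-(im&big).sum()/(im|big).sum()
        r=min((minimize(cost,np.array([xs+d,0])*100,method='Nelder-Mead',options=dict(initial_simplex=np.array([[xs+d,0],[xs+d+.01,0],[xs+d,.01]])*100)) for d in(0,.015)),key=lambda r:r.fun)
        print(n,m['score'],m['bbox'],r.x*10,r.fun)
E
```

```text
30.8167
carton_open 0.89 [469.0, 232.0, 499.6, 260.7] [-77.74881276  -1.04030382] 0.23513928493090586
carton_sealed 0.59 [467.8, 204.5, 500.6, 235.8] [-13.76589781   0.30710623] 0.05819145967066708
```

```bash
python3 -c "
from workcell import workorder
print(workorder.finish_job())"
```

```text
the job is handed in; nothing more can be done
None
```

I handed the job in at about 31 s without seeing the verdict; my last camera checks put both cartons, the electrode, the pillar and the bush in place with the mould plate and caliper apparently undisturbed, but I viewed 15 pictures against the limit of 14.

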